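# Find the hidden batten and stand the mended vase over it

### The job

Under the thin board of the display plinth runs one hidden batten. With the gripper shut, press the fingertips gently (a few newtons) along the board to feel where it stops giving; then pick up the gold-mended vase by its neck and stand it gently upright on the board right over that batten, so that the board stays level under it, and let go. Never let go of the vase where the board tips under it, and leave everything else where it is.

Things in the scene. Friction and masses are not known exactly. Their poses are not given: they have to be found in the camera images.
- plinth: Display plinth, fixed: dark wood tray under a thin stiff 8 mm plywood board, 160 mm (its x) by 320 mm (its y), 60 mm high. Origin: centre of its underside on the table; z up. The board rests all round on soft dark foam: it gives and tips when pressed, at most about 10 mm (do not push farther), and springs back. It breaks at 25 N from the fingers.
- board_mid (a point): Centre of the board's flat top at rest, axes as the plinth's. Under the board, out of sight, one fixed wooden batten 20 mm wide runs right across it, parallel to x, just touching it; the batten's middle line is anywhere from 100 mm to -100 mm along y from here. Pressed right over the batten the board hardly gives.
- board_end (a point): Middle of the board's +y short edge, on its top. Pressed beside the batten the board tips about the batten's near edge on a spring of 8 to 11 N m/rad, the same on either side: the give per newton grows as the square of the distance from that edge, about 0.3 mm/N at 50 mm, 1 mm/N at 100 mm, 4 mm/N at 200 mm.
- vase: Thick-walled blue-grey stoneware vase with gold mended seams, 126 mm high, about 0.7 to 0.85 kg, standing on the table. Origin: centre of its flat 60 mm wide foot; z up along its axis. Belly 84 mm wide at 45 mm height; round straight neck 34 mm across from 78 to 120 mm height, a 37 mm lip at 126 mm: grip it by the neck, about 100 mm above its foot.
- plate: Bystander, to be left alone: white porcelain plate with red and gold border and gold seams, 196 mm across, 19 mm high. Origin: centre of its underside.
- gold_jar: Bystander, to be left alone: small clear round jar of gold pigment, 42 mm across, 26 mm high. Origin: centre of its underside.
- jar_lid: Bystander, to be left alone: the jar's gold-coloured round lid, 44 mm across, 9 mm high. Origin: centre of its underside.
- brush: Bystander, to be left alone: flat brush with a wooden handle, lying. Origin: on the brush.
- clip0: Bystander, to be left alone: small black plastic clip block, 24 x 14 x 16 mm. Origin: centre of its underside.
- clip1: Bystander, to be left alone: second small black clip block, 24 x 14 x 16 mm. Origin: centre of its underside.
- bowl: Bystander, to be left alone: blue ceramic bowl, 100 mm across, 50 mm high. Origin: centre of its underside.

How it is judged:
By the outcome, as a careful person would: the job done as asked, in the order asked, and still so for the second after the job is handed in, with the robot touching nothing.
It also fails if it takes over 72 s, if anything falls off the work surface, if the arm or the gripper's body presses on something with over 40 N, if the wrist force passes 120 N, or if a joint passes its speed limit or range.

### The arm

A 6-joint arm with a two-finger parallel gripper is mounted at the origin on the work surface. World frame = base frame: x ahead of the robot, y to its left, z up, the work surface at z = 0. Lengths are in m, angles in rad, forces in N, time in s.
With the tool pointing down it reaches from about 0.25 to 0.775 m from the base axis. Payload 8.9 kg.
Tool frame: the origin (TCP) lies midway between the tips of the shut fingers; the grasp point (between the pads) lies 19 mm behind it; z points along the fingers, y is the line along which they close (so a half turn about z gives the same grasp; the last joint's range is limited). The gripper opens to 85 mm and grips with 20 to 120 N. Pads are 22 mm wide; open, the fingers measure 114 mm over their backs; the gripper's body (76 mm by 85 mm) begins 54 mm behind the grasp point. The pads swing forward as they close: fully open they stand 13 mm farther back than shut.
Start: joints at [-1.413, 0.291, -0.153, 1.127, 0, 1.431], TCP at [0.154, -0.502, 0.198] pointing down, gripper open.
Joint ranges: [-2.52, 2.52], [-0.91, 1.74], [-1.3, 1.37], [-1.96, 2.02], [-1.52, 1.47], [-3.14, 3.14]. Speed limits (rad/s): [2.22, 2.22, 2.79, 3.14, 3.14, 3.14].

### API

Orientations are given as a unit quaternion [w, x, y, z].
In Python, from bench import get_state, grab_frame, finish_job gives the robot as it stands.
- The arm moves only by the tool arm_command, never from a script. Its argument "deltas" is a list of rows, each an object of numbers: "x", "y", "z": the shift along the tool's x, y, z in cm; "ax", "ay", "az": the turn, a rotation vector about the tool's x, y, z in rad; "claw": the closure, from -1 (fully open) to 1 (shut). In form: [{"x": .., "y": .., "z": .., "ax": .., "ay": .., "az": .., "claw": ..}, ...]. A call has exactly 8 rows; each row shifts and turns the commanded pose from where the row before left it, along the tool's axes as they then stand; what a row does not reach is not made up. A row lasts 1/10 s, in which the tool goes at most 50 mm and 8.59 degrees, less where a joint would pass 70% of its speed; a pose out of reach is approached as far as the arm can. A call with a gripper value outside its range is refused whole. The fingers move at their own pace and stop on an object; "grip_force" is the grip in N (left out, the last holds). Time passes only in rows, so rows that do not move let the fingers close, or fill a call up. It gives the time, the measured TCP pose, the force, the opening and the grip force at its end, in the units of the state.
- get_state(): the state, without advancing time (a new reading comes with each control period).
- grab_frame(name): name is "scene" or "top" or "wrist"; returns a dict with "image" (480x640x3 uint8, red, green, blue), "K" (3x3 intrinsics, pixels), "distortion" ([k1, k2, p1, p2, k3] as OpenCV has them; the pictures are not rectified), "R" (3x3) and "t" (3): a world point X has camera coordinates R X + t; the wrist camera has in their place "tool_from_camera" (4x4, takes a point from camera to tool coordinates, whose origin is the TCP and whose axes are the flange's). Camera axes: x right, y down, z forward; pixel columns grow to the right and rows downward; lengths in m; the calibration is good to about 2 mm. A picture is of the moment at which its call begins: read the wrist's pose just before it. There is no depth.
- finish_job(): hands the job in; it is judged then, once.
The state is a dict: "time_s": time; "joint_positions": joint angles; "joint_vel": joint speeds; "joint_torque": joint torques, N m; "position": TCP position; "ee_rot": TCP orientation; "contact_force": force on the tool from outside, world axes, zero at the start; "wrist_torque": the same for the moment, N m; "width": finger opening in m; "finger_force": force on a finger pad.
Only numpy, scipy, OpenCV 4.12 (cv2) and the standard library are available. Lean on these libraries where they do the work, as an engineer would, in place of code of your own. Each camera call takes 0.05 s, during which the arm holds its last target. There are 200 camera calls.

## Working session

There is one attempt and no reset: what is moved stays moved. The work goes in short steps, Python scripts to look and compute and a tool call to move; the robot and the scene stay as the last step left them, time stands still between calls to the robot, and variables do not carry over. Pictures are saved under pics/ and viewed, at most 10 in all, crops included, and the job is handed in when it is done.

Besides the shell and the picture viewer there is one more tool, called as name(argument=value, ...), one argument or row to a line, values as JSON. arm_command: Moves the arm, as the interface text tells. Its arguments: {"type":"object","properties":{"deltas":{"type":"array","items":{"type":"object","properties":{"x":{"type":"number"},"y":{"type":"number"},"z":{"type":"number"},"ax":{"type":"number"},"ay":{"type":"number"},"az":{"type":"number"},"claw":{"type":"number"}}}},"grip_force":{"type":"number"}},"required":["deltas"]}

```bash
mkdir -p pics
cat > h.py <<'E'
import numpy as np, cv2
from bench import *
from scipy.spatial.transform import Rotation as Ro
def cam(name):
    s=get_state(); f=grab_frame(name)
    if name=="wrist":
        q=s["ee_rot"]; T=np.eye(4); T[:3,:3]=Ro.from_quat([q[1],q[2],q[3],q[0]]).as_matrix(); T[:3,3]=s["position"]
        M=np.linalg.inv(T@np.array(f["tool_from_camera"])); f["R"]=M[:3,:3]; f["t"]=M[:3,3]
    return f
def ray(f,px):
    p=cv2.undistortPoints(np.array(px,float).reshape(-1,1,2),np.array(f["K"]),np.array(f["distortion"])).reshape(-1,2)
    R=np.array(f["R"]); c=-R.T@np.array(f["t"]); d=np.c_[p,np.ones(len(p))]@R
    return c,d
def onz(f,px,z):
    c,d=ray(f,px); return c+d*((z-c[2])/d[:,2])[:,None]
def proj(f,X):
    return cv2.projectPoints(np.array(X,float).reshape(-1,3),cv2.Rodrigues(np.array(f["R"]))[0],np.array(f["t"],float),np.array(f["K"]),np.array(f["distortion"]))[0].reshape(-1,2)
def save(f,n): cv2.imwrite("pics/"+n,cv2.cvtColor(f["image"],cv2.COLOR_RGB2BGR))
E
python3 - <<'E'
from h import *
for n in ("top","scene"):
    f=cam(n); save(f,n+".png"); print(n,-np.array(f["R"]).T@f["t"])
s=get_state();print(s["position"],s["ee_rot"],s["contact_force"],s["width"],s["time_s"])
E
```

```text
top [ 0.35030421 -0.04098349  1.19207174]
scene [1.20829171 0.3784199  1.25639014]
[ 0.15349431 -0.50162071  0.19719375] [-5.79178396e-04  9.89005563e-01  1.47877180e-01 -1.24480942e-06] [-0.06998723  0.30646945  0.83113641] 0.08540268465971344 0.1
```

View pics/top.png

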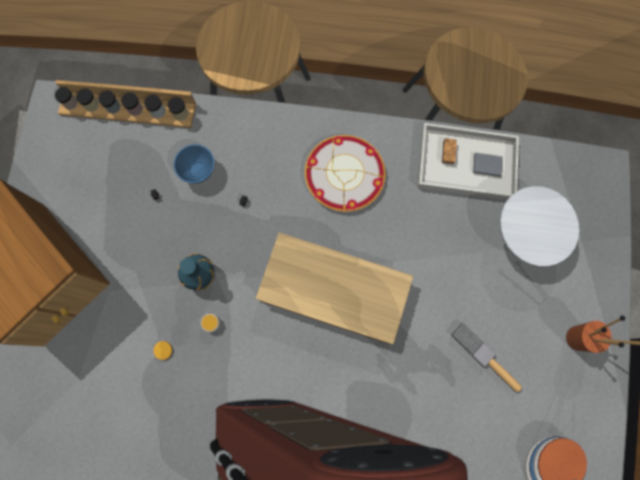

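View pics/scene.png

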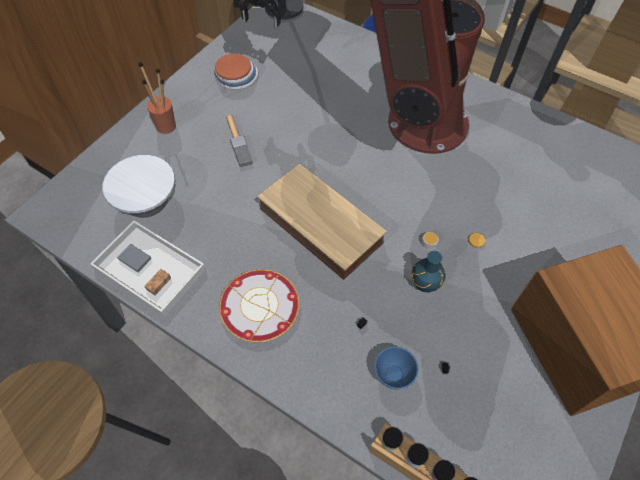

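The top view shows the board with corners near (281,235), (412,276), (393,342) and (258,299). The vase is near (195,272), with its mouth around (190,266). In the scene view the vase mouth is at about (434,257).

Run:
```python
from h import *
f=cam("top"); im=f["image"]; hsv=cv2.cvtColor(im,cv2.COLOR_RGB2HSV)
m=cv2.inRange(hsv,(8,50,110),(30,200,255)); m[:225]=0;m[355:]=0;m[:,:245]=0;m[:,425:]=0
m=cv2.morphologyEx(m,cv2.MORPH_OPEN,np.ones((5,5)))
c=max(cv2.findContours(m,0,1)[0],key=cv2.contourArea)
P=onz(f,c.reshape(-1,2),0.06)
(cx,cy),(w,h),a=cv2.minAreaRect((P[:,:2]*1000).astype(np.float32)); print("board",cx,cy,w,h,a)
print(cv2.boxPoints(((cx,cy),(w,h),a)))
g=cam("scene")
def vm(f,roi):
    x0,y0,x1,y1=roi; h=cv2.cvtColor(f["image"],cv2.COLOR_RGB2HSV); m=np.zeros(h.shape[:2],np.uint8)
    m[y0:y1,x0:x1]=cv2.inRange(h,(75,70,10),(115,255,140))[y0:y1,x0:x1]
    return max(cv2.findContours(m,0,1)[0],key=cv2.contourArea).reshape(-1,2)
a=vm(f,(170,245,225,300)); b=vm(g,(405,240,455,300))
for n,k in(("top",a),("scene",b)): print(n,k.min(0),k.max(0))
big=[]
for ff,(x,y) in((f,(195,272)),(g,(430,270))):
    big.append(cv2.resize(ff["image"][y-36:y+36,x-40:x+40],(400,360),interpolation=2))
cv2.imwrite("pics/v.png",np.hstack(big)[:,:,::-1])
```

```text
board 500.0868225097656 -68.35726928710938 321.2547607421875 162.0233612060547 79.11882019042969
[[ 390.2096   -210.8039  ]
 [ 549.3199   -241.3895  ]
 [ 609.96405    74.089355]
 [ 450.85376   104.67496 ]]
top [179 256] [212 288]
scene [413 251] [444 291]
```

View pics/v.png

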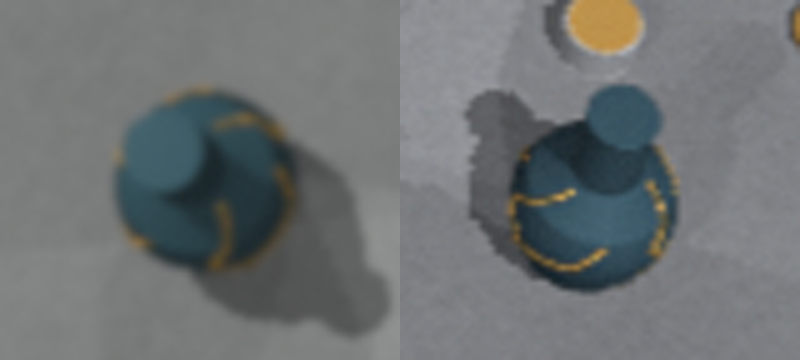

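The crop shows the vase's mouth centred at about top (187.6,265.8) and scene (434.8,257.6).

Run:
```python
from h import *
f=cam("top");g=cam("scene")
print(onz(f,[[187.6,265.8]],.126),onz(g,[[434.8,257.6]],.126))
print("top lid/jar",onz(f,[[163,350],[209,323],[245,201],[196,164]],.015))
c=np.array([.500,-.0684]);u=np.array([np.sin(np.radians(10.88)),np.cos(np.radians(10.88))])
print("u",u)
for n in (-.13,-.05,0,.05,.13): print(n,c+u*n)
s=get_state();q=s["ee_rot"];R=Ro.from_quat([q[1],q[2],q[3],q[0]]).as_matrix();print(R.round(3)); print(R.T@(np.r_[c,.075]-s["position"]))
print(np.degrees(np.arctan2(R[1,1],R[0,1])))
```

```text
[[0.49584183 0.24849055 0.126     ]] [[0.49839391 0.25200052 0.126     ]]
top lid/jar [[0.31057907 0.3019496  0.015     ]
 [0.38615236 0.20623647 0.015     ]
 [0.68441156 0.16886875 0.015     ]
 [0.76294274 0.30404275 0.015     ]]
u [0.18875266 0.98202466]
-0.13 [ 0.47546215 -0.19606321]
-0.05 [ 0.49056237 -0.11750123]
0 [ 0.5    -0.0684]
0.05 [ 0.50943763 -0.01929877]
0.13 [0.52453785 0.05926321]
[[ 0.956  0.292 -0.   ]
 [ 0.292 -0.956  0.   ]
 [ 0.    -0.    -1.   ]]
[ 0.45809136 -0.31316305  0.12268286]
-72.99663182155541
```

arm_command(
  deltas=[
    {"x":4.0,"y":-2.1,"claw":1},
    {"x":4.0,"y":-2.1,"claw":1},
    {"x":4.0,"y":-2.1,"claw":1},
    {"x":4.0,"y":-2.1,"claw":1},
    {"x":4.0,"y":-2.1,"claw":1},
    {"x":4.0,"y":-2.1,"claw":1},
    {"x":4.0,"y":-2.1,"claw":1},
    {"x":4.0,"y":-2.1,"claw":1},
  ],
  grip_force=60,
)

```text
invalid input at $.deltas[0]: expected keys x, y, z, ax, ay, az, claw
```

arm_command(
  deltas=[
    {"x":4.3,"y":-2.4,"claw":1},
    {"x":4.3,"y":-2.4,"claw":1},
    {"z":2,"az":0.122,"claw":1},
    {"z":2,"az":0.122,"claw":1},
    {"z":2,"az":0.122,"claw":1},
    {"z":2,"az":0.121,"claw":1},
    {"claw":1},
    {"claw":1},
  ],
)

```text
invalid input at $.deltas[0]: expected keys x, y, z, ax, ay, az, claw
```

All keys are needed in every row.

arm_command(
  deltas=[
    {"x":4.0,"y":-2.1,"z":0,"ax":0,"ay":0,"az":0,"claw":1},
    {"x":4.0,"y":-2.1,"z":0,"ax":0,"ay":0,"az":0,"claw":1},
    {"x":4.0,"y":-2.1,"z":0,"ax":0,"ay":0,"az":0,"claw":1},
    {"x":4.0,"y":-2.1,"z":0,"ax":0,"ay":0,"az":0,"claw":1},
    {"x":4.0,"y":-2.1,"z":0,"ax":0,"ay":0,"az":0,"claw":1},
    {"x":4.0,"y":-2.1,"z":0,"ax":0,"ay":0,"az":0,"claw":1},
    {"x":4.0,"y":-2.1,"z":0,"ax":0,"ay":0,"az":0,"claw":1},
    {"x":4.0,"y":-2.1,"z":0,"ax":0,"ay":0,"az":0,"claw":1},
  ],
  grip_force=60,
)

```text
time_s: 1.1
position: [0.4115, -0.2463, 0.1979]
ee_rot: [0.0, 0.989, 0.148, 0.0]
contact_force: [0.2, -0.0, -0.0]
width: 0.0002
finger_force: 0.0
```

arm_command(
  deltas=[
    {"x":4.3,"y":-2.4,"z":0,"ax":0,"ay":0,"az":0,"claw":1},
    {"x":4.3,"y":-2.4,"z":0,"ax":0,"ay":0,"az":0,"claw":1},
    {"x":0,"y":0,"z":2,"ax":0,"ay":0,"az":0.122,"claw":1},
    {"x":0,"y":0,"z":2,"ax":0,"ay":0,"az":0.122,"claw":1},
    {"x":0,"y":0,"z":2,"ax":0,"ay":0,"az":0.122,"claw":1},
    {"x":0,"y":0,"z":2,"ax":0,"ay":0,"az":0.121,"claw":1},
    {"x":0,"y":0,"z":0,"ax":0,"ay":0,"az":0,"claw":1},
    {"x":0,"y":0,"z":0,"ax":0,"ay":0,"az":0,"claw":1},
  ],
)

```text
time_s: 1.9
position: [0.4785, -0.1767, 0.118]
ee_rot: [-0.0, 0.996, -0.093, -0.0]
contact_force: [-0.2, -0.6, 0.1]
width: -0.0
finger_force: 0.0
```

arm_command(
  deltas=[
    {"x":0,"y":0,"z":1,"ax":0,"ay":0,"az":0,"claw":1},
    {"x":0,"y":0,"z":1,"ax":0,"ay":0,"az":0,"claw":1},
    {"x":0,"y":0,"z":1,"ax":0,"ay":0,"az":0,"claw":1},
    {"x":0,"y":0,"z":1,"ax":0,"ay":0,"az":0,"claw":1},
    {"x":0,"y":0,"z":0.8,"ax":0,"ay":0,"az":0,"claw":1},
    {"x":0,"y":0,"z":0.6,"ax":0,"ay":0,"az":0,"claw":1},
    {"x":0,"y":0,"z":0,"ax":0,"ay":0,"az":0,"claw":1},
    {"x":0,"y":0,"z":0,"ax":0,"ay":0,"az":0,"claw":1},
  ],
)

```text
time_s: 2.7
position: [0.4787, -0.1768, 0.0637]
ee_rot: [-0.0, 0.995, -0.095, -0.0]
contact_force: [0.1, 0.7, 0.8]
width: -0.0001
finger_force: 0.0
```

arm_command(
  deltas=[
    {"x":0,"y":0,"z":0.1,"ax":0,"ay":0,"az":0,"claw":1},
    {"x":0,"y":0,"z":0.1,"ax":0,"ay":0,"az":0,"claw":1},
    {"x":0,"y":0,"z":0.1,"ax":0,"ay":0,"az":0,"claw":1},
    {"x":0,"y":0,"z":0,"ax":0,"ay":0,"az":0,"claw":1},
    {"x":0,"y":0,"z":0,"ax":0,"ay":0,"az":0,"claw":1},
    {"x":0,"y":0,"z":0,"ax":0,"ay":0,"az":0,"claw":1},
    {"x":0,"y":0,"z":0,"ax":0,"ay":0,"az":0,"claw":1},
    {"x":0,"y":0,"z":0,"ax":0,"ay":0,"az":0,"claw":1},
  ],
)

```text
time_s: 3.5
position: [0.4787, -0.1768, 0.0607]
ee_rot: [0.0, 0.995, -0.095, 0.0]
contact_force: [1.0, 0.2, 0.4]
width: 0.0001
finger_force: 0.0
```

arm_command(
  deltas=[
    {"x":0,"y":0,"z":0.1,"ax":0,"ay":0,"az":0,"claw":1},
    {"x":0,"y":0,"z":0.1,"ax":0,"ay":0,"az":0,"claw":1},
    {"x":0,"y":0,"z":0.1,"ax":0,"ay":0,"az":0,"claw":1},
    {"x":0,"y":0,"z":0,"ax":0,"ay":0,"az":0,"claw":1},
    {"x":0,"y":0,"z":0,"ax":0,"ay":0,"az":0,"claw":1},
    {"x":0,"y":0,"z":0,"ax":0,"ay":0,"az":0,"claw":1},
    {"x":0,"y":0,"z":0,"ax":0,"ay":0,"az":0,"claw":1},
    {"x":0,"y":0,"z":0,"ax":0,"ay":0,"az":0,"claw":1},
  ],
)

```text
time_s: 4.3
position: [0.4787, -0.1768, 0.0577]
ee_rot: [0.0, 0.995, -0.095, 0.0]
contact_force: [0.4, -0.3, -0.2]
width: -0.0001
finger_force: 0.0
```

arm_command(
  deltas=[
    {"x":0,"y":0,"z":0.1,"ax":0,"ay":0,"az":0,"claw":1},
    {"x":0,"y":0,"z":0.1,"ax":0,"ay":0,"az":0,"claw":1},
    {"x":0,"y":0,"z":0.1,"ax":0,"ay":0,"az":0,"claw":1},
    {"x":0,"y":0,"z":0,"ax":0,"ay":0,"az":0,"claw":1},
    {"x":0,"y":0,"z":0,"ax":0,"ay":0,"az":0,"claw":1},
    {"x":0,"y":0,"z":0,"ax":0,"ay":0,"az":0,"claw":1},
    {"x":0,"y":0,"z":0,"ax":0,"ay":0,"az":0,"claw":1},
    {"x":0,"y":0,"z":0,"ax":0,"ay":0,"az":0,"claw":1},
  ],
)

```text
time_s: 5.1
position: [0.4786, -0.1767, 0.0547]
ee_rot: [-0.0, 0.995, -0.095, 0.0]
contact_force: [0.6, 0.7, 0.2]
width: -0.0
finger_force: 0.0
```

Run:
```python
from h import *
F=[]
for i in range(6):
    s=get_state(); F.append(s["contact_force"]); grab_frame("wrist")
F=np.array(F); print(F.round(2),F.mean(0), s["position"],np.round(s["wrist_torque"],3))
```

```text
[[ 0.58  0.7   0.23]
 [ 0.25 -0.71 -0.55]
 [-0.57  0.16  0.16]
 [-0.34  0.4   0.26]
 [-0.23 -0.19 -0.96]
 [ 0.44 -0.68 -0.44]] [ 0.02370795 -0.0530824  -0.21475565] [ 0.47863506 -0.17677725  0.05472124] [0.015 0.048 0.02 ]
```

Run:
```python
from h import *
f=cam("scene"); im=f["image"][120:300,230:470]
cv2.imwrite("pics/s2.png",cv2.resize(im,(800,600),interpolation=2)[:,:,::-1])
```

```text
(no output)
```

View pics/s2.png

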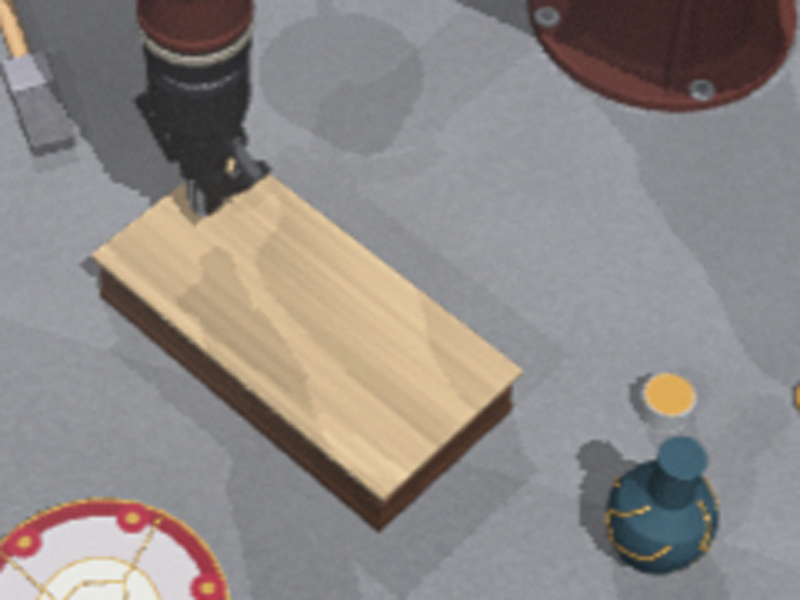

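The crop shows the shut fingertips over the board's −y half, tip near crop (205,213). I can't tell from this whether they touch.

Run:
```python
from h import *
f=cam("scene"); p=proj(f,[[.4786,-.1767,.0547],[.4786,-.1767,.06],[.4786,-.1767,.08],[.3902,-.2108,.06],[.549,-.241,.06],[.609,.074,.06],[.451,.105,.06]])
print(p, (p-[230,120])*3.333)
w=cam("wrist"); save(w,"w1.png"); print(proj(w,[get_state()["position"]]))
```

```text
[[291.42067483 189.72058215]
 [291.35755841 188.52425879]
 [291.11598736 183.94470598]
 [299.46117702 162.04105611]
 [256.52475429 195.3324373 ]
 [344.69955278 268.82025324]
 [387.38876647 229.97078759]] [[204.71510921 232.37870029]
 [204.50474218 228.39135453]
 [203.69958588 213.12770503]
 [231.514103   140.12284002]
 [ 88.40700605 251.08301351]
 [382.29360942 496.01790404]
 [524.57675864 366.53263503]]
[[325.74474913 275.04990458]]
```

View pics/w1.png

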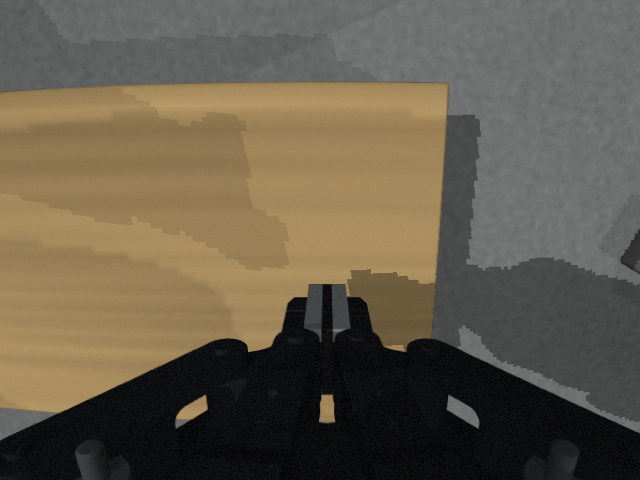

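The wrist view shows the shut fingertips ending near (327,284), against a predicted TCP at (326,275). The finger shadow starts close beside them.

Run:
```python
from h import *
w=cam("wrist"); p=np.array(get_state()["position"])
print(np.array(w["tool_from_camera"]).round(3))
for dz in (0,.005,.01,.02,.03): print(dz,proj(w,[p+[0,0,dz]]))
# board corners seen: (447,84) far-right; lower right ~(431,345)
print(onz(w,[[447,84],[431,345],[100,86]],.06), onz(w,[[447,84]],.055))
f=cam("scene"); im=f["image"][160:210,260:330]
cv2.imwrite("pics/s3.png",cv2.resize(im,(700,500),interpolation=0)[:,:,::-1])
```

```text
[[-0.001 -0.963 -0.268  0.068]
 [ 1.    -0.001  0.     0.   ]
 [-0.001 -0.268  0.963 -0.176]
 [ 0.     0.     0.     1.   ]]
0 [[325.71580796 275.07613794]]
0.005 [[325.69682963 279.174875  ]]
0.01 [[325.67685416 283.49239214]]
0.02 [[325.63358641 292.85646885]]
0.03 [[325.58526272 303.33461747]]
[[ 0.5502017  -0.23942126  0.06      ]
 [ 0.43688918 -0.21868308  0.06      ]
 [ 0.57722704 -0.10296816  0.06      ]] [[ 0.5503461  -0.24086849  0.055     ]]
```

View pics/s3.png

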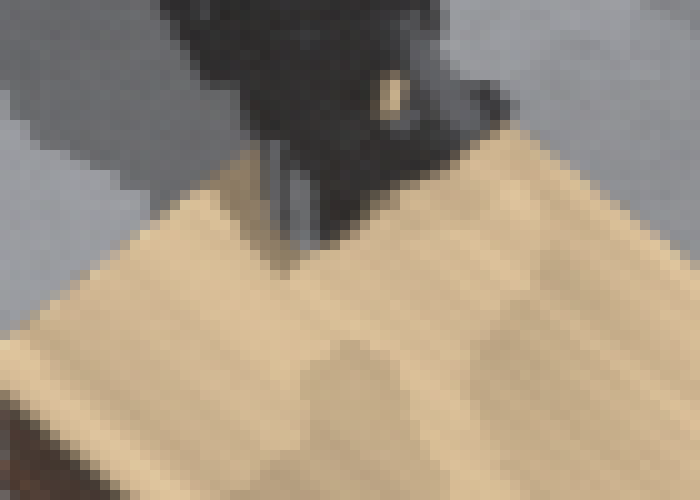

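Run:
```python
from h import *
a=cv2.imread("pics/scene.png")[:,:,::-1]; b=cam("scene")["image"]
# vertical profile of far long edge at a few columns: board/dark-wood boundary
for c in (262,270,285,300,320,335):
    out=[]
    for im in (a,b):
        col=im[190:300,c].astype(float).sum(1); d=np.diff(col); k=d.argmin(); w=-d[max(0,k-3):k+4].clip(max=0); out.append(190+(np.arange(max(0,k-3),max(0,k-3)+len(w))*w).sum()/w.sum())
    print(c,np.round(out,2))
```

```text
262 [293.03 200.01]
270 [206.72 206.73]
285 [219.45 219.45]
300 [231.89 231.88]
320 [248.96 248.91]
335 [261.58 261.48]
```

The board edge hasn't moved in the image, so there is no contact yet. I'll keep going down in small steps.

arm_command(
  deltas=[
    {"x":0,"y":0,"z":0.1,"ax":0,"ay":0,"az":0,"claw":1},
    {"x":0,"y":0,"z":0.1,"ax":0,"ay":0,"az":0,"claw":1},
    {"x":0,"y":0,"z":0.1,"ax":0,"ay":0,"az":0,"claw":1},
    {"x":0,"y":0,"z":0,"ax":0,"ay":0,"az":0,"claw":1},
    {"x":0,"y":0,"z":0,"ax":0,"ay":0,"az":0,"claw":1},
    {"x":0,"y":0,"z":0,"ax":0,"ay":0,"az":0,"claw":1},
    {"x":0,"y":0,"z":0,"ax":0,"ay":0,"az":0,"claw":1},
    {"x":0,"y":0,"z":0,"ax":0,"ay":0,"az":0,"claw":1},
  ],
)

```text
time_s: 6.5
position: [0.4786, -0.1768, 0.0517]
ee_rot: [0.0, 0.995, -0.095, 0.0]
contact_force: [-0.2, -0.2, 0.3]
width: -0.0001
finger_force: 0.0
```

```bash
cat > m.py <<'E'
from h import *
a=cv2.imread("pics/scene.png")[:,:,::-1]; F=[]
for i in range(5):
    s=get_state(); F.append(s["contact_force"]); b=grab_frame("scene")["image"]
for c in (270,285,320,365):
    out=[]
    for im in (a,b):
        col=im[195:285,c].astype(float).sum(1); d=np.diff(col); k=d.argmin(); i=np.arange(max(0,k-3),min(89,k+4)); w=-d[i].clip(max=0); out.append((i*w).sum()/w.sum())
    print(c,round(out[1]-out[0],2),end="; ")
p=np.array(s["position"]); print("F",np.mean(F,0).round(2),"pos",p.round(4),"by",((p[:2]-[.5,-.0684])@[.1888,.9820]).round(4),"bx",((p[:2]-[.5,-.0684])@[.9820,-.1888]).round(4),s["time_s"])
E
python3 m.py
```

```text
270 -0.01; 285 -0.02; 320 0.07; 365 -0.11; F [-0.11 -0.1  -0.19] pos [ 0.4786 -0.1767  0.0517] by -0.1104 bx -0.0005 6.7
```

arm_command(
  deltas=[
    {"x":0,"y":0,"z":0.1,"ax":0,"ay":0,"az":0,"claw":1},
    {"x":0,"y":0,"z":0.1,"ax":0,"ay":0,"az":0,"claw":1},
    {"x":0,"y":0,"z":0.1,"ax":0,"ay":0,"az":0,"claw":1},
    {"x":0,"y":0,"z":0,"ax":0,"ay":0,"az":0,"claw":1},
    {"x":0,"y":0,"z":0,"ax":0,"ay":0,"az":0,"claw":1},
    {"x":0,"y":0,"z":0,"ax":0,"ay":0,"az":0,"claw":1},
    {"x":0,"y":0,"z":0,"ax":0,"ay":0,"az":0,"claw":1},
    {"x":0,"y":0,"z":0,"ax":0,"ay":0,"az":0,"claw":1},
  ],
)

```text
time_s: 7.55
position: [0.4786, -0.1768, 0.0487]
ee_rot: [0.0, 0.995, -0.095, 0.0]
contact_force: [1.0, -0.1, 1.2]
width: 0.0002
finger_force: 0.0
```

```bash
python3 m.py
```

```text
270 0.03; 285 0.06; 320 0.06; 365 -0.09; F [ 0.37  0.18 -0.  ] pos [ 0.4786 -0.1767  0.0487] by -0.1104 bx -0.0005 7.75
```

arm_command(
  deltas=[
    {"x":0,"y":0,"z":0.1,"ax":0,"ay":0,"az":0,"claw":1},
    {"x":0,"y":0,"z":0.1,"ax":0,"ay":0,"az":0,"claw":1},
    {"x":0,"y":0,"z":0.1,"ax":0,"ay":0,"az":0,"claw":1},
    {"x":0,"y":0,"z":0,"ax":0,"ay":0,"az":0,"claw":1},
    {"x":0,"y":0,"z":0,"ax":0,"ay":0,"az":0,"claw":1},
    {"x":0,"y":0,"z":0,"ax":0,"ay":0,"az":0,"claw":1},
    {"x":0,"y":0,"z":0,"ax":0,"ay":0,"az":0,"claw":1},
    {"x":0,"y":0,"z":0,"ax":0,"ay":0,"az":0,"claw":1},
  ],
)

```text
time_s: 8.6
position: [0.4786, -0.1767, 0.0457]
ee_rot: [0.0, 0.995, -0.095, 0.0]
contact_force: [-1.2, 0.4, -0.5]
width: 0.0003
finger_force: 0.0
```

```bash
python3 m.py
```

```text
270 0.02; 285 -0.01; 320 -0.05; 365 -0.09; F [-0.2  -0.17 -0.41] pos [ 0.4786 -0.1768  0.0457] by -0.1105 bx -0.0006 8.8
```

arm_command(
  deltas=[
    {"x":0,"y":0,"z":0.1,"ax":0,"ay":0,"az":0,"claw":1},
    {"x":0,"y":0,"z":0.1,"ax":0,"ay":0,"az":0,"claw":1},
    {"x":0,"y":0,"z":0.1,"ax":0,"ay":0,"az":0,"claw":1},
    {"x":0,"y":0,"z":0,"ax":0,"ay":0,"az":0,"claw":1},
    {"x":0,"y":0,"z":0,"ax":0,"ay":0,"az":0,"claw":1},
    {"x":0,"y":0,"z":0,"ax":0,"ay":0,"az":0,"claw":1},
    {"x":0,"y":0,"z":0,"ax":0,"ay":0,"az":0,"claw":1},
    {"x":0,"y":0,"z":0,"ax":0,"ay":0,"az":0,"claw":1},
  ],
)

```text
time_s: 9.65
position: [0.4786, -0.1768, 0.0427]
ee_rot: [0.0, 0.995, -0.095, 0.0]
contact_force: [0.1, 0.2, 0.5]
width: 0.0001
finger_force: 0.0
```

```bash
python3 m.py; python3 -c "
from h import *
im=cam('scene')['image'][160:210,260:330]
cv2.imwrite('pics/s4.png',cv2.resize(im,(700,500),interpolation=0)[:,:,::-1])"
```

```text
270 0.06; 285 0.02; 320 -0.35; 365 -0.12; F [0.19 0.01 0.19] pos [ 0.4786 -0.1767  0.0427] by -0.1104 bx -0.0005 9.85
```

View pics/s4.png

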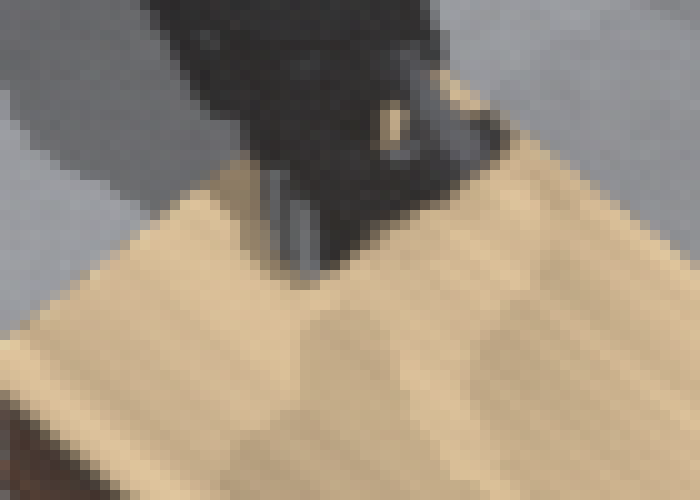

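The tip at crop (310,277) and its shadow have nearly merged, so contact is close.

arm_command(
  deltas=[
    {"x":0,"y":0,"z":0.1,"ax":0,"ay":0,"az":0,"claw":1},
    {"x":0,"y":0,"z":0.1,"ax":0,"ay":0,"az":0,"claw":1},
    {"x":0,"y":0,"z":0,"ax":0,"ay":0,"az":0,"claw":1},
    {"x":0,"y":0,"z":0,"ax":0,"ay":0,"az":0,"claw":1},
    {"x":0,"y":0,"z":0,"ax":0,"ay":0,"az":0,"claw":1},
    {"x":0,"y":0,"z":0,"ax":0,"ay":0,"az":0,"claw":1},
    {"x":0,"y":0,"z":0,"ax":0,"ay":0,"az":0,"claw":1},
    {"x":0,"y":0,"z":0,"ax":0,"ay":0,"az":0,"claw":1},
  ],
)

```text
time_s: 10.75
position: [0.4787, -0.1768, 0.0407]
ee_rot: [0.0, 0.995, -0.095, 0.0]
contact_force: [0.8, 0.1, 0.6]
width: -0.0001
finger_force: 0.0
```

```bash
python3 m.py
```

```text
270 0.05; 285 -0.01; 320 -0.03; 365 -0.11; F [0.29 0.01 0.  ] pos [ 0.4786 -0.1767  0.0407] by -0.1104 bx -0.0005 10.95
```

arm_command(
  deltas=[
    {"x":0,"y":0,"z":0.1,"ax":0,"ay":0,"az":0,"claw":1},
    {"x":0,"y":0,"z":0.1,"ax":0,"ay":0,"az":0,"claw":1},
    {"x":0,"y":0,"z":0,"ax":0,"ay":0,"az":0,"claw":1},
    {"x":0,"y":0,"z":0,"ax":0,"ay":0,"az":0,"claw":1},
    {"x":0,"y":0,"z":0,"ax":0,"ay":0,"az":0,"claw":1},
    {"x":0,"y":0,"z":0,"ax":0,"ay":0,"az":0,"claw":1},
    {"x":0,"y":0,"z":0,"ax":0,"ay":0,"az":0,"claw":1},
    {"x":0,"y":0,"z":0,"ax":0,"ay":0,"az":0,"claw":1},
  ],
)

```text
time_s: 11.8
position: [0.4786, -0.1768, 0.0387]
ee_rot: [0.0, 0.995, -0.095, 0.0]
contact_force: [0.1, -1.0, 0.4]
width: 0.0005
finger_force: 0.0
```

```bash
python3 m.py
```

```text
270 0.03; 285 0.03; 320 0.08; 365 -0.13; F [ 0.04 -0.58 -0.07] pos [ 0.4786 -0.1767  0.0387] by -0.1104 bx -0.0005 12.0
```

arm_command(
  deltas=[
    {"x":0,"y":0,"z":0.1,"ax":0,"ay":0,"az":0,"claw":1},
    {"x":0,"y":0,"z":0.1,"ax":0,"ay":0,"az":0,"claw":1},
    {"x":0,"y":0,"z":0.1,"ax":0,"ay":0,"az":0,"claw":1},
    {"x":0,"y":0,"z":0,"ax":0,"ay":0,"az":0,"claw":1},
    {"x":0,"y":0,"z":0,"ax":0,"ay":0,"az":0,"claw":1},
    {"x":0,"y":0,"z":0,"ax":0,"ay":0,"az":0,"claw":1},
    {"x":0,"y":0,"z":0,"ax":0,"ay":0,"az":0,"claw":1},
    {"x":0,"y":0,"z":0,"ax":0,"ay":0,"az":0,"claw":1},
  ],
)

```text
time_s: 12.85
position: [0.4786, -0.1768, 0.0357]
ee_rot: [0.0, 0.995, -0.095, 0.0]
contact_force: [0.1, -0.2, -0.2]
width: -0.0002
finger_force: 0.0
```

```bash
python3 m.py
```

```text
270 -0.0; 285 0.02; 320 0.01; 365 -0.1; F [0.21 0.28 0.25] pos [ 0.4786 -0.1767  0.0357] by -0.1104 bx -0.0005 13.05
```

Run:
```python
from h import *
f=cam("scene"); w=cam("wrist"); im=f["image"].astype(int)
for c in range(286,300,2): print(c,[tuple(x) for x in im[184:196:1,c]][::2], [int(x.sum()) for x in im[182:198,c]])
w=w["image"].astype(int); print([ (r,int(w[r,327].sum()),int(w[r,312].sum()),int(w[r,340].sum())) for r in range(262,300,2)])
p=np.array(get_state()["position"]);xt=np.array([.982,-.1888,0])
for dx in (0,.011):
  for dz in (0,.01,.02,.025,.03): print(dx,dz,proj(f,[p+xt*dx+[0,0,dz]]),proj(cam("wrist"),[p+xt*dx+[0,0,dz]]) )
```

```text
286 [(np.int64(141), np.int64(126), np.int64(107)), (np.int64(145), np.int64(129), np.int64(107)), (np.int64(209), np.int64(184), np.int64(146)), (np.int64(218), np.int64(190), np.int64(152)), (np.int64(219), np.int64(193), np.int64(154)), (np.int64(219), np.int64(193), np.int64(153))] [266, 350, 374, 370, 381, 398, 539, 560, 560, 560, 566, 560, 565, 557, 560, 542]
288 [(np.int64(80), np.int64(80), np.int64(81)), (np.int64(78), np.int64(76), np.int64(75)), (np.int64(145), np.int64(128), np.int64(106)), (np.int64(214), np.int64(188), np.int64(149)), (np.int64(213), np.int64(186), np.int64(149)), (np.int64(219), np.int64(191), np.int64(154))] [231, 242, 241, 228, 229, 280, 379, 500, 551, 560, 548, 546, 564, 563, 566, 560]
290 [(np.int64(108), np.int64(110), np.int64(113)), (np.int64(105), np.int64(105), np.int64(108)), (np.int64(119), np.int64(121), np.int64(123)), (np.int64(164), np.int64(144), np.int64(116)), (np.int64(195), np.int64(171), np.int64(137)), (np.int64(196), np.int64(172), np.int64(136))] [310, 331, 331, 331, 318, 340, 363, 351, 424, 489, 503, 499, 504, 511, 509, 509]
29
[... 1844 characters left out ...]
, 23, 203, 206)]
0 0 [[291.61921825 193.94773026]] [[325.72855717 275.09934011]]
0 0.01 [[291.50216693 191.73218687]] [[325.64021919 283.48367136]]
0 0.02 [[291.3838137  189.49171467]] [[325.6406969 292.8148773]]
0 0.025 [[291.32414213 188.36199969]] [[325.65184882 297.9794107 ]]
0 0.03 [[291.26413694 187.22589467]] [[325.65417559 303.30657359]]
0.011 0 [[288.72629336 196.25437601]] [[325.66785142 251.8867257 ]]
0.011 0.01 [[288.5926445  194.04551844]] [[325.65591113 259.17736426]]
0.011 0.02 [[288.45750397 191.81173272]] [[325.56418965 267.40881887]]
0.011 0.025 [[288.38936659 190.68536084]] [[325.59158703 271.72487959]]
0.011 0.03 [[288.32084693 189.55259858]] [[325.54631882 276.52892085]]
```

Both cameras put the fingertips about 25–30 mm behind the reported TCP, so contact should come at TCP z of about 0.033.

arm_command(
  deltas=[
    {"x":0,"y":0,"z":0.1,"ax":0,"ay":0,"az":0,"claw":1},
    {"x":0,"y":0,"z":0.1,"ax":0,"ay":0,"az":0,"claw":1},
    {"x":0,"y":0,"z":0,"ax":0,"ay":0,"az":0,"claw":1},
    {"x":0,"y":0,"z":0,"ax":0,"ay":0,"az":0,"claw":1},
    {"x":0,"y":0,"z":0,"ax":0,"ay":0,"az":0,"claw":1},
    {"x":0,"y":0,"z":0,"ax":0,"ay":0,"az":0,"claw":1},
    {"x":0,"y":0,"z":0,"ax":0,"ay":0,"az":0,"claw":1},
    {"x":0,"y":0,"z":0,"ax":0,"ay":0,"az":0,"claw":1},
  ],
)

```text
time_s: 14.5
position: [0.4787, -0.1768, 0.0337]
ee_rot: [0.0, 0.995, -0.095, 0.0]
contact_force: [0.0, -0.1, 0.2]
width: -0.0001
finger_force: 0.0
```

```bash
python3 m.py
```

```text
270 0.06; 285 -0.01; 320 -0.01; 365 -0.16; F [0.07 0.06 0.39] pos [ 0.4786 -0.1767  0.0337] by -0.1104 bx -0.0005 14.7
```

arm_command(
  deltas=[
    {"x":0,"y":0,"z":0.1,"ax":0,"ay":0,"az":0,"claw":1},
    {"x":0,"y":0,"z":0.1,"ax":0,"ay":0,"az":0,"claw":1},
    {"x":0,"y":0,"z":0,"ax":0,"ay":0,"az":0,"claw":1},
    {"x":0,"y":0,"z":0,"ax":0,"ay":0,"az":0,"claw":1},
    {"x":0,"y":0,"z":0,"ax":0,"ay":0,"az":0,"claw":1},
    {"x":0,"y":0,"z":0,"ax":0,"ay":0,"az":0,"claw":1},
    {"x":0,"y":0,"z":0,"ax":0,"ay":0,"az":0,"claw":1},
    {"x":0,"y":0,"z":0,"ax":0,"ay":0,"az":0,"claw":1},
  ],
)

```text
time_s: 15.55
position: [0.4786, -0.1768, 0.0317]
ee_rot: [0.0, 0.995, -0.095, 0.0]
contact_force: [0.6, 1.1, 0.1]
width: 0.0001
finger_force: 0.0
```

```bash
python3 m.py
```

```text
270 0.02; 285 -0.0; 320 -0.07; 365 -0.19; F [0.33 0.21 0.36] pos [ 0.4787 -0.1768  0.0317] by -0.1104 bx -0.0005 15.75
```

arm_command(
  deltas=[
    {"x":0,"y":0,"z":0.1,"ax":0,"ay":0,"az":0,"claw":1},
    {"x":0,"y":0,"z":0.1,"ax":0,"ay":0,"az":0,"claw":1},
    {"x":0,"y":0,"z":0,"ax":0,"ay":0,"az":0,"claw":1},
    {"x":0,"y":0,"z":0,"ax":0,"ay":0,"az":0,"claw":1},
    {"x":0,"y":0,"z":0,"ax":0,"ay":0,"az":0,"claw":1},
    {"x":0,"y":0,"z":0,"ax":0,"ay":0,"az":0,"claw":1},
    {"x":0,"y":0,"z":0,"ax":0,"ay":0,"az":0,"claw":1},
    {"x":0,"y":0,"z":0,"ax":0,"ay":0,"az":0,"claw":1},
  ],
)

```text
time_s: 16.6
position: [0.4787, -0.1767, 0.0297]
ee_rot: [0.0, 0.995, -0.095, 0.0]
contact_force: [0.5, -0.5, 0.3]
width: 0.0
finger_force: 0.0
```

```bash
python3 m.py
```

```text
270 -0.0; 285 0.01; 320 0.03; 365 -0.09; F [ 0.09 -0.03  0.04] pos [ 0.4786 -0.1767  0.0297] by -0.1104 bx -0.0006 16.8
```

Run:
```python
from h import *
f=cam("scene"); w=cam("wrist"); t=cam("top")
a=cv2.resize(f["image"][150:210,255:335],(800,600),interpolation=0)
b=w["image"][180:380,220:460]
c=cv2.resize(t["image"][215:365,240:430],(400,316))
o=np.zeros((600,800,3),np.uint8); o[:300,:400]=cv2.resize(a,(400,300),interpolation=0); o[:300,400:]=cv2.resize(b,(400,300)); o[300:,:400]=c[:300]
cv2.imwrite("pics/m5.png",o[:,:,::-1])
```

```text
(no output)
```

View pics/m5.png

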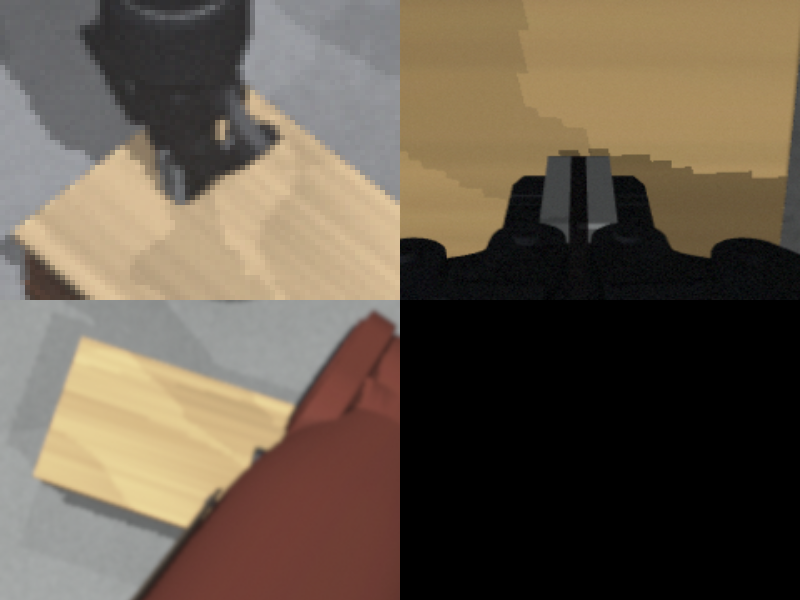

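Fingertip and shadow are now about 1–2 mm apart, so I'll continue.

arm_command(
  deltas=[
    {"x":0,"y":0,"z":0.1,"ax":0,"ay":0,"az":0,"claw":1},
    {"x":0,"y":0,"z":0.1,"ax":0,"ay":0,"az":0,"claw":1},
    {"x":0,"y":0,"z":0,"ax":0,"ay":0,"az":0,"claw":1},
    {"x":0,"y":0,"z":0,"ax":0,"ay":0,"az":0,"claw":1},
    {"x":0,"y":0,"z":0,"ax":0,"ay":0,"az":0,"claw":1},
    {"x":0,"y":0,"z":0,"ax":0,"ay":0,"az":0,"claw":1},
    {"x":0,"y":0,"z":0,"ax":0,"ay":0,"az":0,"claw":1},
    {"x":0,"y":0,"z":0,"ax":0,"ay":0,"az":0,"claw":1},
  ],
)

```text
time_s: 17.8
position: [0.4786, -0.1768, 0.0277]
ee_rot: [0.0, 0.995, -0.095, 0.0]
contact_force: [-0.6, -0.5, -0.8]
width: -0.0001
finger_force: 0.0
```

```bash
python3 m.py
```

```text
270 0.04; 285 -0.02; 320 0.01; 365 -0.09; F [-0.21 -0.7  -0.1 ] pos [ 0.4786 -0.1768  0.0277] by -0.1104 bx -0.0005 18.0
```

arm_command(
  deltas=[
    {"x":0,"y":0,"z":0.1,"ax":0,"ay":0,"az":0,"claw":1},
    {"x":0,"y":0,"z":0.1,"ax":0,"ay":0,"az":0,"claw":1},
    {"x":0,"y":0,"z":0,"ax":0,"ay":0,"az":0,"claw":1},
    {"x":0,"y":0,"z":0,"ax":0,"ay":0,"az":0,"claw":1},
    {"x":0,"y":0,"z":0,"ax":0,"ay":0,"az":0,"claw":1},
    {"x":0,"y":0,"z":0,"ax":0,"ay":0,"az":0,"claw":1},
    {"x":0,"y":0,"z":0,"ax":0,"ay":0,"az":0,"claw":1},
    {"x":0,"y":0,"z":0,"ax":0,"ay":0,"az":0,"claw":1},
  ],
)

```text
time_s: 18.85
position: [0.4787, -0.1768, 0.0257]
ee_rot: [0.0, 0.995, -0.095, 0.0]
contact_force: [0.8, -0.7, -0.3]
width: 0.0001
finger_force: 0.3
```

```bash
python3 m.py
```

```text
270 0.08; 285 0.0; 320 0.03; 365 -0.41; F [ 0.09 -0.75  0.25] pos [ 0.4787 -0.1768  0.0257] by -0.1104 bx -0.0005 19.05
```

arm_command(
  deltas=[
    {"x":0,"y":0,"z":0.1,"ax":0,"ay":0,"az":0,"claw":1},
    {"x":0,"y":0,"z":0.1,"ax":0,"ay":0,"az":0,"claw":1},
    {"x":0,"y":0,"z":0,"ax":0,"ay":0,"az":0,"claw":1},
    {"x":0,"y":0,"z":0,"ax":0,"ay":0,"az":0,"claw":1},
    {"x":0,"y":0,"z":0,"ax":0,"ay":0,"az":0,"claw":1},
    {"x":0,"y":0,"z":0,"ax":0,"ay":0,"az":0,"claw":1},
    {"x":0,"y":0,"z":0,"ax":0,"ay":0,"az":0,"claw":1},
    {"x":0,"y":0,"z":0,"ax":0,"ay":0,"az":0,"claw":1},
  ],
)

```text
time_s: 19.9
position: [0.4787, -0.1768, 0.0237]
ee_rot: [0.0, 0.995, -0.095, 0.0]
contact_force: [-0.9, -2.0, 2.4]
width: 0.0001
finger_force: 1.1
```

```bash
python3 m.py
```

```text
270 0.75; 285 0.23; 320 -0.15; 365 -1.08; F [-0.3  -1.59  2.05] pos [ 0.4787 -0.1768  0.0237] by -0.1105 bx -0.0005 20.1
```

Contact, and the board is tipping, so the batten lies toward +y. I'll take one more reading here.

arm_command(
  deltas=[
    {"x":0,"y":0,"z":0.1,"ax":0,"ay":0,"az":0,"claw":1},
    {"x":0,"y":0,"z":0.1,"ax":0,"ay":0,"az":0,"claw":1},
    {"x":0,"y":0,"z":0,"ax":0,"ay":0,"az":0,"claw":1},
    {"x":0,"y":0,"z":0,"ax":0,"ay":0,"az":0,"claw":1},
    {"x":0,"y":0,"z":0,"ax":0,"ay":0,"az":0,"claw":1},
    {"x":0,"y":0,"z":0,"ax":0,"ay":0,"az":0,"claw":1},
    {"x":0,"y":0,"z":0,"ax":0,"ay":0,"az":0,"claw":1},
    {"x":0,"y":0,"z":0,"ax":0,"ay":0,"az":0,"claw":1},
  ],
)

```text
time_s: 20.95
position: [0.4787, -0.1769, 0.0217]
ee_rot: [0.0, 0.995, -0.095, 0.0]
contact_force: [-1.3, -2.1, 3.2]
width: -0.0001
finger_force: 1.9
```

```bash
python3 m.py
```

```text
270 1.02; 285 0.31; 320 -0.55; 365 -1.72; F [-0.7  -2.76  3.54] pos [ 0.4787 -0.1768  0.0217] by -0.1105 bx -0.0005 21.15
```

arm_command(
  deltas=[
    {"x":0,"y":0,"z":-2.0,"ax":0,"ay":0,"az":0,"claw":1},
    {"x":0,"y":-4.4,"z":0,"ax":0,"ay":0,"az":0,"claw":1},
    {"x":0,"y":-4.4,"z":0,"ax":0,"ay":0,"az":0,"claw":1},
    {"x":0,"y":-4.4,"z":0,"ax":0,"ay":0,"az":0,"claw":1},
    {"x":0,"y":-4.4,"z":0,"ax":0,"ay":0,"az":0,"claw":1},
    {"x":0,"y":-4.4,"z":0,"ax":0,"ay":0,"az":0,"claw":1},
    {"x":0,"y":0,"z":1.2,"ax":0,"ay":0,"az":0,"claw":1},
    {"x":0,"y":0,"z":0,"ax":0,"ay":0,"az":0,"claw":1},
  ],
)

```text
time_s: 22.0
position: [0.5131, 0.0093, 0.0284]
ee_rot: [-0.014, 0.997, -0.072, -0.001]
contact_force: [0.1, 0.6, -0.2]
width: 0.0001
finger_force: 0.0
```

arm_command(
  deltas=[
    {"x":0,"y":0,"z":0.1,"ax":0,"ay":0,"az":0,"claw":1},
    {"x":0,"y":0,"z":0.1,"ax":0,"ay":0,"az":0,"claw":1},
    {"x":0,"y":0,"z":0.1,"ax":0,"ay":0,"az":0,"claw":1},
    {"x":0,"y":0,"z":0.1,"ax":0,"ay":0,"az":0,"claw":1},
    {"x":0,"y":0,"z":0,"ax":0,"ay":0,"az":0,"claw":1},
    {"x":0,"y":0,"z":0,"ax":0,"ay":0,"az":0,"claw":1},
    {"x":0,"y":0,"z":0,"ax":0,"ay":0,"az":0,"claw":1},
    {"x":0,"y":0,"z":0,"ax":0,"ay":0,"az":0,"claw":1},
  ],
)

```text
time_s: 22.8
position: [0.5149, 0.0089, 0.0262]
ee_rot: [-0.014, 0.997, -0.072, 0.001]
contact_force: [0.9, -0.4, 1.2]
width: -0.0001
finger_force: 0.5
```

```bash
python3 m.py
```

```text
270 -0.06; 285 -0.26; 320 -0.04; 365 -33.53; F [ 0.04 -1.04  1.08] pos [0.5149 0.0089 0.0262] by 0.0787 bx 0.0 23.0
```

```bash
python3 -c "
from h import *
s=get_state();print(np.round(s['joint_positions'],3),s['position'],s['ee_rot'])
q=s['ee_rot'];R=Ro.from_quat([q[1],q[2],q[3],q[0]]).as_matrix();print(R.round(3))
u=np.array([.1888,.9820,0]);T=np.c_[[.982,-.1888,0],-u,[0,0,-1.]];print('rotvec to fix',Ro.from_matrix(R.T@T).as_rotvec().round(4))"
```

```text
[-0.144  0.435 -0.439  0.697  0.028  3.141] [0.51489582 0.00890019 0.02616954] [-1.38282741e-02  9.97309299e-01 -7.19865499e-02  9.36339911e-04]
[[ 0.99  -0.144  0.004]
 [-0.144 -0.989  0.027]
 [-0.    -0.028 -1.   ]]
rotvec to fix [-0.0277  0.0008  0.0458]
```

Joint 6 is at its limit. I'll lift and half-turn the gripper, which gives the same line of closing, while levelling it.

arm_command(
  deltas=[
    {"x":0,"y":0,"z":-3.0,"ax":-0.0277,"ay":0,"az":0,"claw":1},
    {"x":0,"y":0,"z":0,"ax":0,"ay":0,"az":-0.148,"claw":1},
    {"x":0,"y":0,"z":0,"ax":0,"ay":0,"az":-0.148,"claw":1},
    {"x":0,"y":0,"z":0,"ax":0,"ay":0,"az":-0.148,"claw":1},
    {"x":0,"y":0,"z":0,"ax":0,"ay":0,"az":-0.148,"claw":1},
    {"x":0,"y":0,"z":0,"ax":0,"ay":0,"az":-0.148,"claw":1},
    {"x":0,"y":0,"z":0,"ax":0,"ay":0,"az":-0.148,"claw":1},
    {"x":0,"y":0,"z":0,"ax":0,"ay":0,"az":-0.148,"claw":1},
  ],
)

```text
time_s: 23.85
position: [0.5138, 0.004, 0.056]
ee_rot: [-0.002, 0.899, 0.437, 0.001]
contact_force: [0.6, -0.0, 0.0]
width: -0.0002
finger_force: 0.0
```

arm_command(
  deltas=[
    {"x":0,"y":0,"z":0,"ax":0,"ay":0,"az":-0.148,"claw":1},
    {"x":0,"y":0,"z":0,"ax":0,"ay":0,"az":-0.148,"claw":1},
    {"x":0,"y":0,"z":0,"ax":0,"ay":0,"az":-0.148,"claw":1},
    {"x":0,"y":0,"z":0,"ax":0,"ay":0,"az":-0.148,"claw":1},
    {"x":0,"y":0,"z":0,"ax":0,"ay":0,"az":-0.148,"claw":1},
    {"x":0,"y":0,"z":0,"ax":0,"ay":0,"az":-0.148,"claw":1},
    {"x":0,"y":0,"z":0,"ax":0,"ay":0,"az":-0.148,"claw":1},
    {"x":0,"y":0,"z":0,"ax":0,"ay":0,"az":-0.148,"claw":1},
  ],
)

```text
time_s: 24.65
position: [0.5138, 0.004, 0.056]
ee_rot: [-0.001, 0.502, 0.865, 0.002]
contact_force: [0.1, -0.2, -0.6]
width: 0.0001
finger_force: 0.0
```

arm_command(
  deltas=[
    {"x":0,"y":0,"z":0,"ax":0,"ay":0,"az":-0.148,"claw":1},
    {"x":0,"y":0,"z":0,"ax":0,"ay":0,"az":-0.148,"claw":1},
    {"x":0,"y":0,"z":0,"ax":0,"ay":0,"az":-0.148,"claw":1},
    {"x":0,"y":0,"z":0,"ax":0,"ay":0,"az":-0.148,"claw":1},
    {"x":0,"y":0,"z":0,"ax":0,"ay":0,"az":-0.148,"claw":1},
    {"x":0,"y":0,"z":0,"ax":0,"ay":0,"az":-0.136,"claw":1},
    {"x":0,"y":3.1,"z":0,"ax":0,"ay":0,"az":0,"claw":1},
    {"x":0,"y":0,"z":0,"ax":0,"ay":0,"az":0,"claw":1},
  ],
)

```text
time_s: 25.45
position: [0.5199, 0.0365, 0.0562]
ee_rot: [-0.0, 0.091, 0.996, 0.003]
contact_force: [-0.3, 0.1, -1.1]
width: 0.0001
finger_force: 0.0
```

```bash
cat > o.py <<'E'
from h import *
s=get_state();print(np.round(s['joint_positions'],3),s['position'],s['time_s'])
q=s['ee_rot'];R=Ro.from_quat([q[1],q[2],q[3],q[0]]).as_matrix()
u=np.array([.1888,.9820,0]);T=np.c_[[-.982,.1888,0],u,[0,0,-1.]];print('rotvec to fix',Ro.from_matrix(R.T@T).as_rotvec().round(4))
p=np.array(s["position"]); print("by",(p[:2]-[.5,-.0684])@u[:2],"bx",(p[:2]-[.5,-.0684])@[.9820,-.1888])
E
python3 o.py
```

```text
[-0.074  0.409 -0.384  0.778  0.005  0.108] [0.51990557 0.03650291 0.05618529] 25.45
rotvec to fix [ 0.0053 -0.0007  0.0085]
by 0.10677282628911934 bx -0.0002583962511726499
```

arm_command(
  deltas=[
    {"x":0,"y":0,"z":1.4,"ax":0.0053,"ay":0,"az":0.0085,"claw":1},
    {"x":0,"y":0,"z":1.2,"ax":0,"ay":0,"az":0,"claw":1},
    {"x":0,"y":0,"z":0.1,"ax":0,"ay":0,"az":0,"claw":1},
    {"x":0,"y":0,"z":0.1,"ax":0,"ay":0,"az":0,"claw":1},
    {"x":0,"y":0,"z":0.1,"ax":0,"ay":0,"az":0,"claw":1},
    {"x":0,"y":0,"z":0.1,"ax":0,"ay":0,"az":0,"claw":1},
    {"x":0,"y":0,"z":0,"ax":0,"ay":0,"az":0,"claw":1},
    {"x":0,"y":0,"z":0,"ax":0,"ay":0,"az":0,"claw":1},
  ],
)

```text
time_s: 26.25
position: [0.5199, 0.0342, 0.0264]
ee_rot: [-0.0, 0.096, 0.995, -0.001]
contact_force: [-0.1, -0.4, 0.5]
width: -0.0002
finger_force: 0.0
```

```bash
python3 m.py
```

```text
270 0.07; 285 -0.09; 320 -0.12; 365 -0.03; F [ 0.36 -0.19  0.13] pos [0.5198 0.0343 0.0264] by 0.1046 bx 0.0001 26.45
```

arm_command(
  deltas=[
    {"x":0,"y":0,"z":0.1,"ax":0,"ay":0,"az":0,"claw":1},
    {"x":0,"y":0,"z":0.1,"ax":0,"ay":0,"az":0,"claw":1},
    {"x":0,"y":0,"z":0.1,"ax":0,"ay":0,"az":0,"claw":1},
    {"x":0,"y":0,"z":0,"ax":0,"ay":0,"az":0,"claw":1},
    {"x":0,"y":0,"z":0,"ax":0,"ay":0,"az":0,"claw":1},
    {"x":0,"y":0,"z":0,"ax":0,"ay":0,"az":0,"claw":1},
    {"x":0,"y":0,"z":0,"ax":0,"ay":0,"az":0,"claw":1},
    {"x":0,"y":0,"z":0,"ax":0,"ay":0,"az":0,"claw":1},
  ],
)

```text
time_s: 27.3
position: [0.5198, 0.0344, 0.0233]
ee_rot: [-0.0, 0.096, 0.995, -0.001]
contact_force: [0.6, 2.5, 3.4]
width: -0.0
finger_force: 2.0
```

```bash
python3 m.py
```

```text
270 -0.94; 285 -0.67; 320 0.35; 365 0.77; F [0.53 2.45 4.03] pos [0.5198 0.0344 0.0233] by 0.1047 bx 0.0001 27.5
```

arm_command(
  deltas=[
    {"x":0,"y":0,"z":0.1,"ax":0,"ay":0,"az":0,"claw":1},
    {"x":0,"y":0,"z":0.1,"ax":0,"ay":0,"az":0,"claw":1},
    {"x":0,"y":0,"z":0,"ax":0,"ay":0,"az":0,"claw":1},
    {"x":0,"y":0,"z":0,"ax":0,"ay":0,"az":0,"claw":1},
    {"x":0,"y":0,"z":0,"ax":0,"ay":0,"az":0,"claw":1},
    {"x":0,"y":0,"z":0,"ax":0,"ay":0,"az":0,"claw":1},
    {"x":0,"y":0,"z":0,"ax":0,"ay":0,"az":0,"claw":1},
    {"x":0,"y":0,"z":0,"ax":0,"ay":0,"az":0,"claw":1},
  ],
)

```text
time_s: 28.35
position: [0.5198, 0.0344, 0.0214]
ee_rot: [-0.0, 0.096, 0.995, -0.001]
contact_force: [-0.2, 3.2, 5.4]
width: -0.0001
finger_force: 3.1
```

```bash
python3 m.py
```

```text
270 -1.46; 285 -0.86; 320 0.67; 365 -5.25; F [-0.07  3.18  5.92] pos [0.5198 0.0345 0.0213] by 0.1047 bx 0.0 28.55
```

Compliance on the +y side is about 0.87 mm/N, against about 1.25 mm/N on the −y side. That puts the batten at about +6 mm, so I'll press there to confirm.

arm_command(
  deltas=[
    {"x":0,"y":0,"z":-2.0,"ax":0,"ay":0,"az":0,"claw":1},
    {"x":0,"y":-3.3,"z":0,"ax":0,"ay":0,"az":0,"claw":1},
    {"x":0,"y":-3.3,"z":0,"ax":0,"ay":0,"az":0,"claw":1},
    {"x":0,"y":-3.3,"z":0,"ax":0,"ay":0,"az":0,"claw":1},
    {"x":0,"y":0,"z":1.3,"ax":0,"ay":0,"az":0,"claw":1},
    {"x":0,"y":0,"z":0.1,"ax":0,"ay":0,"az":0,"claw":1},
    {"x":0,"y":0,"z":0,"ax":0,"ay":0,"az":0,"claw":1},
    {"x":0,"y":0,"z":0,"ax":0,"ay":0,"az":0,"claw":1},
  ],
)

```text
time_s: 29.4
position: [0.5004, -0.0624, 0.0273]
ee_rot: [-0.001, 0.095, 0.995, -0.001]
contact_force: [-0.5, 0.1, -0.2]
width: -0.0002
finger_force: 0.0
```

arm_command(
  deltas=[
    {"x":0,"y":0,"z":0.05,"ax":0,"ay":0,"az":0,"claw":1},
    {"x":0,"y":0,"z":0,"ax":0,"ay":0,"az":0,"claw":1},
    {"x":0,"y":0,"z":0,"ax":0,"ay":0,"az":0,"claw":1},
    {"x":0,"y":0,"z":0,"ax":0,"ay":0,"az":0,"claw":1},
    {"x":0,"y":0,"z":0,"ax":0,"ay":0,"az":0,"claw":1},
    {"x":0,"y":0,"z":0,"ax":0,"ay":0,"az":0,"claw":1},
    {"x":0,"y":0,"z":0,"ax":0,"ay":0,"az":0,"claw":1},
    {"x":0,"y":0,"z":0,"ax":0,"ay":0,"az":0,"claw":1},
  ],
)

```text
time_s: 30.2
position: [0.5008, -0.0629, 0.0269]
ee_rot: [-0.0, 0.096, 0.995, -0.001]
contact_force: [0.6, -0.2, 0.1]
width: 0.0
finger_force: 0.0
```

```bash
python3 m.py
```

```text
270 0.01; 285 0.01; 320 -0.05; 365 -0.12; F [-0.03 -0.24 -0.4 ] pos [ 0.5008 -0.0629  0.0269] by 0.0056 bx -0.0002 30.4
```

arm_command(
  deltas=[
    {"x":0,"y":0,"z":0.08,"ax":0,"ay":0,"az":0,"claw":1},
    {"x":0,"y":0,"z":0,"ax":0,"ay":0,"az":0,"claw":1},
    {"x":0,"y":0,"z":0,"ax":0,"ay":0,"az":0,"claw":1},
    {"x":0,"y":0,"z":0,"ax":0,"ay":0,"az":0,"claw":1},
    {"x":0,"y":0,"z":0,"ax":0,"ay":0,"az":0,"claw":1},
    {"x":0,"y":0,"z":0,"ax":0,"ay":0,"az":0,"claw":1},
    {"x":0,"y":0,"z":0,"ax":0,"ay":0,"az":0,"claw":1},
    {"x":0,"y":0,"z":0,"ax":0,"ay":0,"az":0,"claw":1},
  ],
)

```text
time_s: 31.25
position: [0.501, -0.0629, 0.0265]
ee_rot: [-0.0, 0.096, 0.995, -0.001]
contact_force: [-1.5, 1.1, 7.0]
width: -0.0002
finger_force: 3.2
```

```bash
python3 -c "
from bench import *
s=get_state();print(s['position'],s['contact_force'],s['finger_force'])"
```

```text
[ 0.50095383 -0.06294526  0.02647544] [-1.53141037  1.06806762  6.96833441] 3.1823182442894904
```

Firm here: 7 N within 0.4 mm. The refined batten line is about +7 mm. Next, the vase.

arm_command(
  deltas=[
    {"x":0,"y":0,"z":-4.1,"ax":0,"ay":0,"az":0,"claw":1},
    {"x":0,"y":0,"z":-4.1,"ax":0,"ay":0,"az":0,"claw":0},
    {"x":0,"y":0,"z":-4.1,"ax":0,"ay":0,"az":0,"claw":-1},
    {"x":0.9,"y":4.38,"z":0,"ax":0,"ay":0,"az":0,"claw":-1},
    {"x":0.9,"y":4.38,"z":0,"ax":0,"ay":0,"az":0,"claw":-1},
    {"x":0.9,"y":4.38,"z":0,"ax":0,"ay":0,"az":0,"claw":-1},
    {"x":0.9,"y":4.38,"z":0,"ax":0,"ay":0,"az":0,"claw":-1},
    {"x":0.9,"y":4.38,"z":0,"ax":0,"ay":0,"az":0,"claw":-1},
  ],
)

```text
time_s: 32.05
position: [0.4983, 0.1626, 0.1489]
ee_rot: [-0.0, 0.096, 0.995, -0.001]
contact_force: [0.6, -0.8, -0.2]
width: 0.0854
finger_force: 0.0
```

arm_command(
  deltas=[
    {"x":0.9,"y":4.38,"z":0,"ax":0,"ay":0,"az":0,"claw":-1},
    {"x":0.9,"y":4.38,"z":0,"ax":0,"ay":0,"az":0,"claw":-1},
    {"x":0,"y":0,"z":0,"ax":0,"ay":0,"az":0,"claw":-1},
    {"x":0,"y":0,"z":0,"ax":0,"ay":0,"az":0,"claw":-1},
    {"x":0,"y":0,"z":0,"ax":0,"ay":0,"az":0,"claw":-1},
    {"x":0,"y":0,"z":0,"ax":0,"ay":0,"az":0,"claw":-1},
    {"x":0,"y":0,"z":0,"ax":0,"ay":0,"az":0,"claw":-1},
    {"x":0,"y":0,"z":0,"ax":0,"ay":0,"az":0,"claw":-1},
  ],
)

```text
time_s: 32.85
position: [0.4978, 0.2495, 0.1488]
ee_rot: [-0.0, 0.096, 0.995, -0.001]
contact_force: [0.4, 0.6, 0.1]
width: 0.0854
finger_force: 0.0
```

```bash
python3 o.py
python3 - <<'E'
from h import *
w=cam("wrist"); save(w,"w2.png"); p=np.array(get_state()["position"])
print(proj(w,[[.497,.250,.126],p+[0,0,.0335]]))
E
```

```text
[ 3.340e-01  3.830e-01 -1.520e-01  1.037e+00 -1.000e-03  5.270e-01] [0.49775681 0.24947297 0.14881175] 32.85
rotvec to fix [-0.0013 -0.0004 -0.0031]
by 0.31172774283947413 bx -0.06221722786995398
[[328.56583686 256.54755657]
 [328.50619835 306.00649841]]
```

View pics/w2.png

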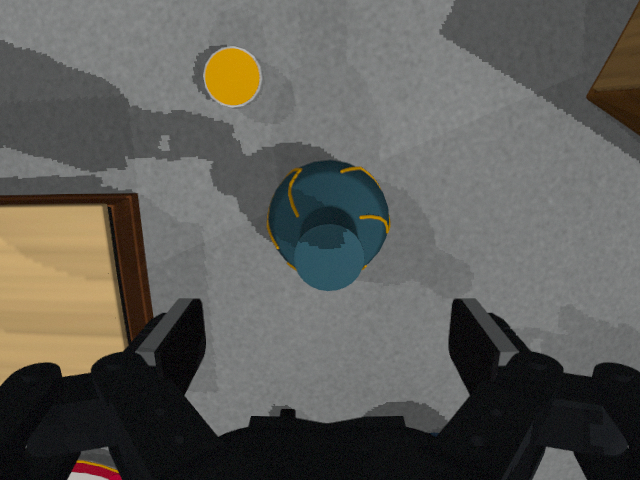

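The mouth centre is at (329,257), matching the predicted (328.6,256.5). I'll descend and grip.

arm_command(
  deltas=[
    {"x":0,"y":0,"z":2.5,"ax":0,"ay":0,"az":0,"claw":-1},
    {"x":0,"y":0,"z":2.5,"ax":0,"ay":0,"az":0,"claw":-1},
    {"x":0,"y":0,"z":2.0,"ax":0,"ay":0,"az":0,"claw":-1},
    {"x":0,"y":0,"z":1.5,"ax":0,"ay":0,"az":0,"claw":-1},
    {"x":0,"y":0,"z":1.0,"ax":0,"ay":0,"az":0,"claw":-1},
    {"x":0,"y":0,"z":0.4,"ax":0,"ay":0,"az":0,"claw":-1},
    {"x":0,"y":0,"z":0,"ax":0,"ay":0,"az":0,"claw":-1},
    {"x":0,"y":0,"z":0,"ax":0,"ay":0,"az":0,"claw":0},
  ],
  grip_force=40,
)

```text
time_s: 33.7
position: [0.4979, 0.2503, 0.0504]
ee_rot: [0.0, 0.096, 0.995, -0.0]
contact_force: [0.8, -0.0, 0.5]
width: 0.073
finger_force: 0.0
```

arm_command(
  deltas=[
    {"x":0,"y":0,"z":0,"ax":0,"ay":0,"az":0,"claw":1},
    {"x":0,"y":0,"z":0,"ax":0,"ay":0,"az":0,"claw":1},
    {"x":0,"y":0,"z":0,"ax":0,"ay":0,"az":0,"claw":1},
    {"x":0,"y":0,"z":0,"ax":0,"ay":0,"az":0,"claw":1},
    {"x":0,"y":0,"z":0,"ax":0,"ay":0,"az":0,"claw":1},
    {"x":0,"y":0,"z":0,"ax":0,"ay":0,"az":0,"claw":1},
    {"x":0,"y":0,"z":0,"ax":0,"ay":0,"az":0,"claw":1},
    {"x":0,"y":0,"z":0,"ax":0,"ay":0,"az":0,"claw":1},
  ],
)

```text
time_s: 34.5
position: [0.4978, 0.2504, 0.0503]
ee_rot: [0.0, 0.096, 0.995, -0.0]
contact_force: [-1.4, 0.7, 6.2]
width: 0.0337
finger_force: 39.4
```

arm_command(
  deltas=[
    {"x":0,"y":0,"z":-0.3,"ax":0,"ay":0,"az":0,"claw":1},
    {"x":0,"y":0,"z":-0.7,"ax":0,"ay":0,"az":0,"claw":1},
    {"x":0,"y":0,"z":-1.5,"ax":0,"ay":0,"az":0,"claw":1},
    {"x":0,"y":0,"z":-2.5,"ax":0,"ay":0,"az":0,"claw":1},
    {"x":0,"y":0,"z":-2.5,"ax":0,"ay":0,"az":0,"claw":1},
    {"x":0,"y":0,"z":-1.5,"ax":0,"ay":0,"az":0,"claw":1},
    {"x":0,"y":0,"z":0,"ax":0,"ay":0,"az":0,"claw":1},
    {"x":0,"y":0,"z":0,"ax":0,"ay":0,"az":0,"claw":1},
  ],
)

```text
time_s: 35.3
position: [0.4971, 0.25, 0.1391]
ee_rot: [-0.001, 0.096, 0.995, -0.001]
contact_force: [-0.2, -0.5, -7.5]
width: 0.0332
finger_force: 40.9
```

```bash
python3 o.py
python3 - <<'E'
from h import *
F=[]
for i in range(4):
    s=get_state(); F.append(s["contact_force"]); f=grab_frame(("top","scene","wrist","scene")[i]); save(f,"l%d.png"%i)
print(np.mean(F,0),s["finger_force"],s["width"])
p=np.array(s["position"]);c=np.array([.5,-.0684])+.007*np.array([.1888,.982])
d=np.r_[c,p[2]]-p; q=s['ee_rot'];R=Ro.from_quat([q[1],q[2],q[3],q[0]]).as_matrix(); print("goal tool delta",R.T@d)
E
```

```text
[ 3.350e-01  3.900e-01 -1.680e-01  1.015e+00 -1.000e-03  5.270e-01] [0.49707773 0.25003261 0.13911177] 35.3
rotvec to fix [-0.0018 -0.0012 -0.0018]
by 0.31214910103229193 bx -0.06298974141201383
[-0.07911386 -0.15952654 -7.69022151] 40.9048076414183 0.033478057432647715
goal tool delta [-0.06404752 -0.30476686  0.00063762]
```

arm_command(
  deltas=[
    {"x":-0.42,"y":-2.0,"z":0,"ax":0,"ay":0,"az":0,"claw":1},
    {"x":-0.735,"y":-3.5,"z":0,"ax":0,"ay":0,"az":0,"claw":1},
    {"x":-0.735,"y":-3.5,"z":0,"ax":0,"ay":0,"az":0,"claw":1},
    {"x":-0.735,"y":-3.5,"z":0,"ax":0,"ay":0,"az":0,"claw":1},
    {"x":-0.735,"y":-3.5,"z":0,"ax":0,"ay":0,"az":0,"claw":1},
    {"x":-0.735,"y":-3.5,"z":0,"ax":0,"ay":0,"az":0,"claw":1},
    {"x":-0.735,"y":-3.5,"z":0,"ax":0,"ay":0,"az":0,"claw":1},
    {"x":-0.735,"y":-3.5,"z":0,"ax":0,"ay":0,"az":0,"claw":1},
  ],
)

```text
time_s: 36.3
position: [0.5011, -0.0219, 0.1395]
ee_rot: [-0.001, 0.096, 0.995, -0.001]
contact_force: [0.4, -0.2, -7.9]
width: 0.0335
finger_force: 41.6
```

arm_command(
  deltas=[
    {"x":-0.525,"y":-2.5,"z":0,"ax":0,"ay":0,"az":0,"claw":1},
    {"x":-0.315,"y":-1.5,"z":0,"ax":0,"ay":0,"az":0,"claw":1},
    {"x":0,"y":0,"z":0.8,"ax":0,"ay":0,"az":0,"claw":1},
    {"x":0,"y":0,"z":0.8,"ax":0,"ay":0,"az":0,"claw":1},
    {"x":0,"y":0,"z":0.6,"ax":0,"ay":0,"az":0,"claw":1},
    {"x":0,"y":0,"z":0.2,"ax":0,"ay":0,"az":0,"claw":1},
    {"x":0,"y":0,"z":0,"ax":0,"ay":0,"az":0,"claw":1},
    {"x":0,"y":0,"z":0,"ax":0,"ay":0,"az":0,"claw":1},
  ],
)

```text
time_s: 37.1
position: [0.5024, -0.061, 0.1162]
ee_rot: [-0.0, 0.095, 0.995, -0.001]
contact_force: [-0.1, 0.0, -7.1]
width: 0.0334
finger_force: 41.8
```

```bash
python3 o.py; python3 m.py
```

```text
[-0.264  0.318 -0.341  0.912 -0.001 -0.073] [ 0.50237966 -0.06098074  0.11618055] 37.1
rotvec to fix [-0.0013 -0.0004 -0.001 ]
by 0.00773499615479743 bx 0.0009360660775813344
270 -0.02; 285 -0.06; 320 -0.24; 365 -0.07; F [ 0.14  0.18 -6.95] pos [ 0.5025 -0.0614  0.1163] by 0.0074 bx 0.0011 37.3
```

arm_command(
  deltas=[
    {"x":0,"y":0,"z":0.1,"ax":0,"ay":0,"az":0,"claw":1},
    {"x":0,"y":0,"z":0.1,"ax":0,"ay":0,"az":0,"claw":1},
    {"x":0,"y":0,"z":0.1,"ax":0,"ay":0,"az":0,"claw":1},
    {"x":0,"y":0,"z":0.1,"ax":0,"ay":0,"az":0,"claw":1},
    {"x":0,"y":0,"z":0.06,"ax":0,"ay":0,"az":0,"claw":1},
    {"x":0,"y":0,"z":0,"ax":0,"ay":0,"az":0,"claw":1},
    {"x":0,"y":0,"z":0,"ax":0,"ay":0,"az":0,"claw":1},
    {"x":0,"y":0,"z":0,"ax":0,"ay":0,"az":0,"claw":1},
  ],
)

```text
time_s: 38.15
position: [0.5023, -0.0614, 0.1115]
ee_rot: [-0.0, 0.096, 0.995, -0.001]
contact_force: [0.3, 0.2, -7.2]
width: 0.0333
finger_force: 41.8
```

arm_command(
  deltas=[
    {"x":0,"y":0,"z":0.03,"ax":0,"ay":0,"az":0,"claw":1},
    {"x":0,"y":0,"z":0.03,"ax":0,"ay":0,"az":0,"claw":1},
    {"x":0,"y":0,"z":0,"ax":0,"ay":0,"az":0,"claw":1},
    {"x":0,"y":0,"z":0,"ax":0,"ay":0,"az":0,"claw":1},
    {"x":0,"y":0,"z":0,"ax":0,"ay":0,"az":0,"claw":1},
    {"x":0,"y":0,"z":0,"ax":0,"ay":0,"az":0,"claw":1},
    {"x":0,"y":0,"z":0,"ax":0,"ay":0,"az":0,"claw":1},
    {"x":0,"y":0,"z":0,"ax":0,"ay":0,"az":0,"claw":1},
  ],
)

```text
time_s: 38.95
position: [0.5022, -0.0614, 0.1109]
ee_rot: [-0.0, 0.096, 0.995, -0.001]
contact_force: [1.2, -0.8, -7.6]
width: 0.0334
finger_force: 41.8
```

arm_command(
  deltas=[
    {"x":0,"y":0,"z":0.04,"ax":0,"ay":0,"az":0,"claw":1},
    {"x":0,"y":0,"z":0,"ax":0,"ay":0,"az":0,"claw":1},
    {"x":0,"y":0,"z":0,"ax":0,"ay":0,"az":0,"claw":1},
    {"x":0,"y":0,"z":0,"ax":0,"ay":0,"az":0,"claw":1},
    {"x":0,"y":0,"z":0,"ax":0,"ay":0,"az":0,"claw":1},
    {"x":0,"y":0,"z":0,"ax":0,"ay":0,"az":0,"claw":1},
    {"x":0,"y":0,"z":0,"ax":0,"ay":0,"az":0,"claw":1},
    {"x":0,"y":0,"z":0,"ax":0,"ay":0,"az":0,"claw":1},
  ],
)

```text
time_s: 39.75
position: [0.5023, -0.0614, 0.1105]
ee_rot: [-0.0, 0.096, 0.995, -0.001]
contact_force: [-0.4, -0.4, -7.5]
width: 0.0338
finger_force: 41.8
```

arm_command(
  deltas=[
    {"x":0,"y":0,"z":0.04,"ax":0,"ay":0,"az":0,"claw":1},
    {"x":0,"y":0,"z":0,"ax":0,"ay":0,"az":0,"claw":1},
    {"x":0,"y":0,"z":0,"ax":0,"ay":0,"az":0,"claw":1},
    {"x":0,"y":0,"z":0,"ax":0,"ay":0,"az":0,"claw":1},
    {"x":0,"y":0,"z":0,"ax":0,"ay":0,"az":0,"claw":1},
    {"x":0,"y":0,"z":0,"ax":0,"ay":0,"az":0,"claw":1},
    {"x":0,"y":0,"z":0,"ax":0,"ay":0,"az":0,"claw":1},
    {"x":0,"y":0,"z":0,"ax":0,"ay":0,"az":0,"claw":1},
  ],
)

```text
time_s: 40.55
position: [0.5024, -0.0614, 0.1103]
ee_rot: [-0.0, 0.096, 0.995, -0.001]
contact_force: [-2.2, 0.2, 2.0]
width: 0.0337
finger_force: 42.2
```

```bash
python3 m.py; python3 -c "
from bench import *;s=get_state();print(s['contact_force'],s['wrist_torque'],s['width'])"
```

```text
270 -0.02; 285 -0.0; 320 -0.04; 365 -0.11; F [-2.25  0.42  2.61] pos [ 0.5024 -0.0615  0.1103] by 0.0073 bx 0.001 40.75
[-1.32823489  0.11021463  3.81557127] [ 0.13046853  0.5123335  -0.02789913] 0.03349576963737878
```

The board is level under the full load and the moment about the batten is small. I'll lower the grip to its minimum first, then open slightly.

arm_command(
  deltas=[
    {"x":0,"y":0,"z":0,"ax":0,"ay":0,"az":0,"claw":1},
    {"x":0,"y":0,"z":0,"ax":0,"ay":0,"az":0,"claw":1},
    {"x":0,"y":0,"z":0,"ax":0,"ay":0,"az":0,"claw":1},
    {"x":0,"y":0,"z":0,"ax":0,"ay":0,"az":0,"claw":1},
    {"x":0,"y":0,"z":0,"ax":0,"ay":0,"az":0,"claw":1},
    {"x":0,"y":0,"z":0,"ax":0,"ay":0,"az":0,"claw":1},
    {"x":0,"y":0,"z":0,"ax":0,"ay":0,"az":0,"claw":1},
    {"x":0,"y":0,"z":0,"ax":0,"ay":0,"az":0,"claw":1},
  ],
  grip_force=20,
)

```text
time_s: 41.6
position: [0.5024, -0.0615, 0.1103]
ee_rot: [-0.0, 0.096, 0.995, -0.001]
contact_force: [-2.7, 0.5, 5.2]
width: 0.0336
finger_force: 42.4
```

```bash
python3 m.py; python3 -c "
from bench import *;s=get_state();print(s['contact_force'],s['wrist_torque'],s['width'])"
```

```text
270 0.01; 285 -0.01; 320 -0.01; 365 -0.07; F [-2.6   0.35  5.57] pos [ 0.5024 -0.0614  0.1102] by 0.0073 bx 0.001 41.8
[-3.72932166  0.40323281  5.8027334 ] [ 0.17797738  0.50901831 -0.07154796] 0.03333231781049263
```

arm_command(
  deltas=[
    {"x":0,"y":0,"z":0,"ax":0,"ay":0,"az":0,"claw":0.15},
    {"x":0,"y":0,"z":0,"ax":0,"ay":0,"az":0,"claw":0.1},
    {"x":0,"y":0,"z":0,"ax":0,"ay":0,"az":0,"claw":0.0},
    {"x":0,"y":0,"z":0,"ax":0,"ay":0,"az":0,"claw":0.0},
    {"x":0,"y":0,"z":0,"ax":0,"ay":0,"az":0,"claw":0.0},
    {"x":0,"y":0,"z":0,"ax":0,"ay":0,"az":0,"claw":0.0},
    {"x":0,"y":0,"z":0,"ax":0,"ay":0,"az":0,"claw":0.0},
    {"x":0,"y":0,"z":0,"ax":0,"ay":0,"az":0,"claw":0.0},
  ],
)

```text
time_s: 42.65
position: [0.5022, -0.0614, 0.1101]
ee_rot: [-0.0, 0.096, 0.995, -0.001]
contact_force: [-0.1, 0.1, -0.4]
width: 0.0427
finger_force: 0.0
```

```bash
python3 m.py
```

```text
270 0.05; 285 0.0; 320 -0.01; 365 -0.16; F [-0.11 -0.13 -0.33] pos [ 0.5022 -0.0614  0.1101] by 0.0073 bx 0.0009 42.85
```

The vase is free and the board stays level. I'll open fully and rise.

arm_command(
  deltas=[
    {"x":0,"y":0,"z":0,"ax":0,"ay":0,"az":0,"claw":-0.5},
    {"x":0,"y":0,"z":0,"ax":0,"ay":0,"az":0,"claw":-1},
    {"x":0,"y":0,"z":0,"ax":0,"ay":0,"az":0,"claw":-1},
    {"x":0,"y":0,"z":-2,"ax":0,"ay":0,"az":0,"claw":-1},
    {"x":0,"y":0,"z":-3,"ax":0,"ay":0,"az":0,"claw":-1},
    {"x":0,"y":0,"z":-3,"ax":0,"ay":0,"az":0,"claw":-1},
    {"x":0,"y":0,"z":-3,"ax":0,"ay":0,"az":0,"claw":-1},
    {"x":0,"y":0,"z":0,"ax":0,"ay":0,"az":0,"claw":-1},
  ],
)

```text
time_s: 43.7
position: [0.5045, -0.0619, 0.2238]
ee_rot: [0.003, 0.096, 0.995, -0.001]
contact_force: [0.8, -1.0, -0.0]
width: 0.0852
finger_force: 0.0
```

```bash
python3 m.py
python3 - <<'E'
from h import *
f=cam("scene"); w=cam("wrist"); o=np.hstack([f["image"][100:400,200:500],w["image"][90:390,170:470]]); cv2.imwrite("pics/fin.png",o[:,:,::-1])
E
```

```text
270 -0.0; 285 -0.01; 320 -0.13; 365 -0.1; F [ 0.28 -0.44 -0.57] pos [ 0.5018 -0.0611  0.2192] by 0.0075 bx 0.0003 43.9
```

View pics/fin.png

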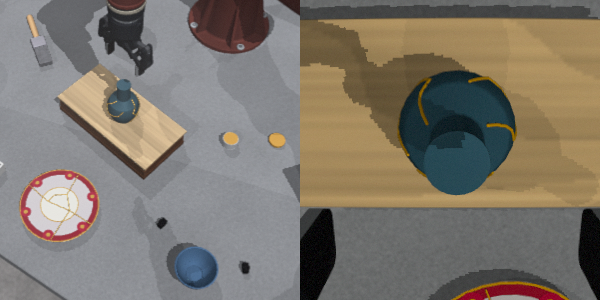

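The vase stands upright on a level board, at about (123,100) in the left half. The gripper is clear above it and the bystanders look undisturbed, so I'll hand in.

```bash
python3 -c "
from bench import *;print(finish_job())"
```

```text
the job is handed in; nothing more can be done
None
```

The vase stands upright over the batten, which I felt at about 7 mm toward +y from the board's centre; the board stayed level when I let go, nothing else looked disturbed, and the job was handed in at about 44 s (no verdict was returned).

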